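# Hold the leaf mill's bayonet lid at its pulse position

### The job

Give the leaf mill a held pulse: pick up its black lid by the yellow grip, lower it into the mill's collar with its two lugs through the two slots until it sits fully home, then turn it clockwise (seen from above) until the grip points at the green pulse marks, half way to the red lock marks, and hold it there against the return spring. Never let it turn on as far as the lock click, and leave everything else on the bench where it is. Finish while still gripping the lid and holding it steady at the green marks: do not let go.

Things in the scene. Friction and masses are not known exactly. Their poses are not given: they have to be found in the camera images.
- mill: bench leaf mill, fixed: green motor housing on a dark flange 156 mm across, open bowl, dark grey collar 116 mm across on top, its flat face 135 mm above the bench. Origin: on its upright axis at bench level; z up, x towards one slot. Coloured marks on the collar: white at each slot, green (pulse) 40 degrees clockwise of it, red (lock) 80 degrees clockwise, in two sets half a turn apart
- collar (a point): on the mill's axis, level with the collar's flat upper face (135 mm above the bench); the round hole here is 70 mm across, the lip 8 mm thick
- slot (a point): middle of one of the two slots in the collar's lip (15 mm wide, running out to 44 mm from the axis), 40 mm from the axis along the mill's +x, at the collar's face; the other lies across the hole at -x. A lug goes down through each; the lid fits either way round (half a turn makes no difference)
- pulse_mark (a point): one of the two green marks on the collar's face, 52 mm from the axis, 40 degrees clockwise (seen from above) of slot; the other lies across the collar
- pulse_ring (a joint): spring-return switch ring under the lip, turned by the lid's lugs: 0 at rest, grows (rad) as the lid turns clockwise seen from above. The lugs have 4 degrees of play in it, so it reads about 0.63 with the grip at the green marks. Its spring resists with 0.05 N m at 0, 0.10 N m at 0.63, and turns the lid back if let go. Sprung rollers add about 0.2 N m from 1.13; lock click at about 1.33
- lid: the mill's black bayonet lid, upright on the bench; 0.12 to 0.24 kg. Origin: centre of its underside, z up. Plug 65 mm across, 28 mm high, its lowest 10 mm tapering to 50 mm; flat rim disc 86 mm across at 28 to 35 mm, white ticks over the lugs. Fully home, the rim rests on the collar and the origin is 107 mm above the bench; with the lugs caught on top of the lip it is 18 mm higher
- lid_lug (a point): one of the two round steel lugs on the lid's plug, under the rim: 10 mm across, 8 mm high (10 to 18 mm above the underside), centre 36 mm from the lid's axis along lid +x, its tip at 41 mm; the other is across at -x
- lid_grip (a point): on the lid's axis in its yellow grip bar, 57 mm above the underside. The bar runs along the lid's x, pointing at the lugs: 60 mm long, 18 mm thick, from the rim's top (35 mm) up to 67 mm. With the TCP here and the fingers closing along the lid's y, the fingertips are 3 mm above the rim
- glue_jar: small clip-top glass jar of pale gum with a white lid, 60 mm across, 85 mm high; origin: centre of its underside (not part of the job)
- ring_gauge: wooden gauge plate with five round holes, 170 x 42 x 9 mm, lying flat; origin: centre of its underside; x along it (not part of the job)
- knife: crescent-shaped steel rolling knife, 126 x 67 mm, 10 mm high at its back, lying flat; origin: near its middle on the bench (not part of the job)
- tin: brown tin with a cream band and brass cap, 65 mm across, 104 mm high; origin: centre of its underside (not part of the job)
- mister: clear water mister with a blue spray head, 62 mm across, 164 mm high; origin: centre of its underside (not part of the job)
- brush: small gum brush with a dark wooden handle, 170 mm long, lying flat; x along it (not part of the job)

How it is judged (in metres and radians):
On the way, in this order (a step that is already met when the one before it is completed fails the run):
1. the lid is fully home in the collar, lugs through the slots, not yet turned (z of lid in the frame of mill between 0.102 and 0.111 m and horizontal distance between lid and mill below 0.004 m and angle between lid's own z axis and vertical below 0.08 rad and value of joint pulse_ring below 0.3 rad), for 0.1 s.
2. the lid is turned clockwise to the green pulse marks and held there by the fingers (z of lid in the frame of mill between 0.102 and 0.111 m and horizontal distance between lid and mill below 0.004 m and angle between lid's own z axis and vertical below 0.08 rad and value of joint pulse_ring between 0.46 and 0.8 rad and contact force between the fingers and lid above 1.5 N), for 0.5 s.
At the end, for the whole second after the job is handed in: The lid is home in the collar (origin 102 to 111 mm above the bench, within 4 mm of the mill's axis, level within 0.08 rad), the pulse ring still (under 0.15 rad/s) between 0.46 and 0.80 rad, about 10 degrees either side of the green marks, the fingers pressing on the lid with over 1.5 N (all of step 2 and velocity of joint pulse_ring between -0.15 and 0.15 rad/s); the arm keeps its last pose, push and grip.
It fails at once if the lid is turned on to the lock click (pulse ring beyond 1.2 rad) (value of joint pulse_ring above 1.2 rad).
It fails at once if another thing on the bench is moved by more than 20 mm (distance of any of glue_jar, ring_gauge, knife, tin, mister, brush from where it was at the start of the episode above 0.02 m).
It also fails if it takes over 42 s, if anything falls off the work surface, if the arm or the gripper's body presses on something with over 40 N, if the wrist force passes 120 N, or if a joint passes its speed limit or range.

### The arm

A 6-joint arm with a two-finger parallel gripper is mounted at the origin on the work surface. World frame = base frame: x ahead of the robot, y to its left, z up, the work surface at z = 0. Lengths are in m, angles in degrees, forces in N, time in s.
With the tool pointing down it reaches from about 0.375 to 0.9 m from the base axis. Payload 3.1 kg.
Tool frame: the origin (TCP) lies between the finger pads, 19 mm behind the fingertips; this is the grasp point; z points along the fingers, y is the line along which they close (so a half turn about z gives the same grasp; the last joint's range is limited). The gripper opens to 87 mm and grips with 3 to 60 N. Pads are 19 mm wide; open, the fingers measure 117 mm over their backs; the gripper's body (75 mm by 190 mm) begins 51 mm behind the grasp point.
Start: joints at [-84.024, 30.224, 82.088, -0, 67.689, -10.227], TCP at [0.174, -0.6, 0.241] pointing down, gripper open.
Joint ranges: [-176.69, 176.69], [-43.24, 126.21], [12.49, 139.97], [-82, 262], [0, 151.66], [-163.58, 163.58]. Speed limits (degrees/s): [159.86, 159.86, 180, 180, 180, 180].

### API

Orientations are given as a 3x3 rotation matrix whose columns are the frame's x, y, z axes.
In Python, from rig import read_state, optics, bot gives the robot as it stands. The module is installed in compiled form; this text tells all that it offers.
- The arm moves only by the tool send_rows, never from a script. Its argument "commands" is a list of rows, each a list of 7 numbers: the turn, a rotation vector about the tool's x, y, z in units of 5 degrees (1.0 is 5 degrees), then the shift along the tool's x, y, z in units of 30 mm (1.0 is 30 mm), then the opening, from 0 (shut) to 1 (fully open). In form: [[rx, ry, rz, tx, ty, tz, gripper], ...]. A call has 1 to 20 rows; each row is the pose to reach, as a shift and turn from the pose commanded when the call began, along the tool's axes at that moment; what a row does not reach only later rows make up. A row lasts 1/12 s, in which the tool goes at most 41.7 mm and 7.16 degrees, less where a joint would pass 70% of its speed; a pose out of reach is approached as far as the arm can. A call with a gripper value outside its range is refused whole. The fingers move at their own pace and stop on an object; the grip force is fixed at half the most. Time passes only in rows, so rows that repeat a pose let the fingers close. It gives the time, the measured TCP pose, the force, the opening and the grip force at its end, in the units of the state.
- read_state(): the state, without advancing time (a new reading comes with each control period).
- optics.capture(name): name is "scene" or "top"; returns a dict with "image" (480x640x3 uint8, blue, green, red), "intrinsics" (3x3 intrinsics, pixels), "k1" (the pictures are not rectified: a ray, as slopes to the right and down, at radius r is drawn at 1 + k1 r^2 times it, then the intrinsics apply), "extrinsics" (4x4, takes a point from world to camera coordinates). Camera axes: x right, y down, z forward; pixel columns grow to the right and rows downward; lengths in m; the calibration is good to about 2 mm. A picture is of the moment at which its call begins. There is no depth.
- bot.hand_in(): hands the job in; it is judged then, once.
The state is a dict: "time_s": time; "joint_positions": joint angles; "qvel": joint speeds; "tau": joint torques, N m; "position": TCP position; "tcp_rot": TCP orientation; "force": force on the tool from outside, world axes, zero at the start; "moment": the same for the moment, N m; "opening": opening from 0.0 (shut) to 1.0 (fully open); "grasp_force": force on a finger pad.
Only numpy, scipy, OpenCV 4.12 (cv2) and the standard library are available. Lean on these libraries where they do the work, as an engineer would, in place of code of your own. Each camera call takes 0.05 s, during which the arm holds its last target. There are 200 camera calls.

## Working session

There is one attempt and no reset: what is moved stays moved. The work goes in short steps, Python scripts to look and compute and a tool call to move; the robot and the scene stay as the last step left them, time stands still between calls to the robot, and variables do not carry over. Pictures are saved under pics/ and viewed, at most 10 in all, crops included, and the job is handed in when it is done.

Besides the shell and the picture viewer there is one more tool, called after ">>>" by a JSON object that holds its "op" and its "data", one argument or row to a line. send_rows: Moves the arm, as the interface text tells. Its arguments: {"type":"object","properties":{"commands":{"type":"array","items":{"type":"array","items":{"type":"number"}}}},"required":["commands"]}

```bash
mkdir -p pics; python3 - <<'E'
from rig import read_state, optics, bot
import cv2,pickle
s=read_state();print(s)
for n in("scene","top"):
    c=optics.capture(n);cv2.imwrite(f"pics/{n}0.png",c["image"]);pickle.dump(c,open(f"{n}0.pkl","wb"))
    print(n,c["intrinsics"],c["k1"],c["extrinsics"])
E
```

```text
{'time_s': 0.0, 'joint_positions': array([-8.40229078e+01,  3.02764129e+01,  8.21581044e+01, -6.92332656e-04,
        6.76878369e+01, -1.02282059e+01]), 'qvel': array([-0.01026833,  0.06164991, -0.08188126, -0.02097079,  0.00810025,
        0.02004712]), 'tau': array([-1.53075380e-03, -4.40052116e+01, -1.76592690e+01,  6.31341361e-02,
        5.82981447e-02, -1.83120655e-04]), 'position': array([ 0.17436634, -0.59945382,  0.24028942]), 'tcp_rot': array([[ 9.60266643e-01,  2.79084074e-01, -2.33487488e-04],
       [ 2.79083928e-01, -9.60264367e-01,  2.12270831e-03],
       [ 3.68204369e-04, -2.10352859e-03, -9.99997720e-01]]), 'force': array([-0.47626751, -0.43950246,  0.68686627]), 'moment': array([0.00724859, 0.05382805, 0.05148619]), 'grasp_force': 0.0, 'opening': 0.9979168949878935}
scene [[443.22809564   0.         315.26224316]
 [  0.         443.22809564 240.0369456 ]
 [  0.           0.           1.        ]] 0.011069911096754143 [[-0.03560362  0.99916681  0.01995163  0.02332289]
 [ 0.60582963  0.03745674 -0.79471218 -0.22587608]
 [-0.79479736 -0.01620735 -0.60665845  1.59324604]
 [ 0.          0.          0.          1.        ]]
top [[602.42288233   0.         316.67950419]
 [  0.         602.42288233 234.46301621]
 [  0.           0.           1.        ]] -0.0621022223288236 [[-0.02855253 -0.99954256 -0.0099711   0.00631562]
 [-0.98261101  0.02989694 -0.18325331  0.53780969]
 [ 0.18346759  0.00456537 -0.98301516  1.63940873]
 [ 0.          0.          0.          1.        ]]
```

View pics/top0.png

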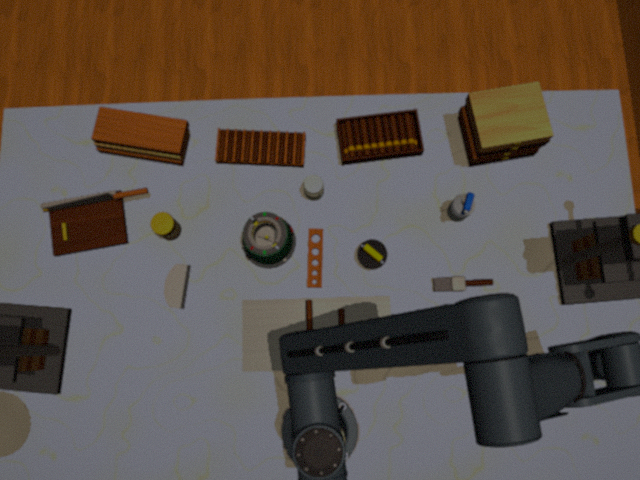

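View pics/scene0.png

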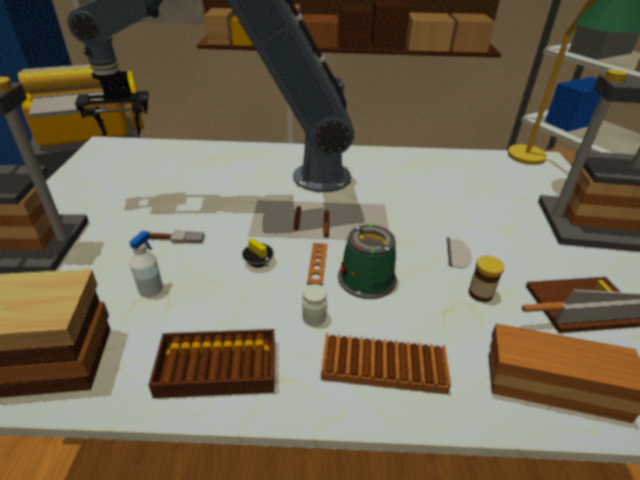

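The top view shows the mill at about (267,238) and the lid at (372,253). The scene view shows them at (370,258) and (258,253). I'll enlarge both.

```bash
python3 - <<'E'
import cv2,numpy as np
t=cv2.imread("pics/top0.png");s=cv2.imread("pics/scene0.png")
f=lambda im,x,y,w,h,k:cv2.convertScaleAbs(cv2.resize(im[y:y+h,x:x+w],None,fx=k,fy=k,interpolation=cv2.INTER_CUBIC),alpha=1.5,beta=15)
a=np.hstack([f(t,235,205,40+26,70,6),f(t,345,225,54,70,6)])
a=np.hstack([f(t,235,205,66,66,6),f(t,339,220,66,66,6)])
cv2.imwrite("pics/t1.png",a)
b=np.hstack([f(s,337,218,66,66,6),f(s,225,220,66,66,6)])
cv2.imwrite("pics/s1.png",b)
E
```

```text
(no output)
```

View pics/t1.png

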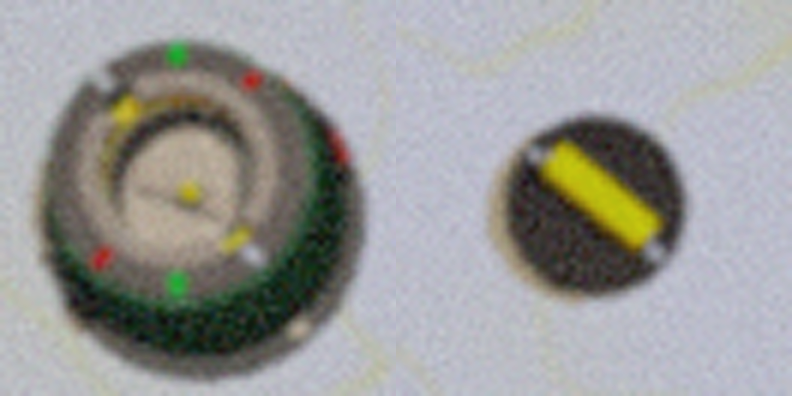

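View pics/s1.png

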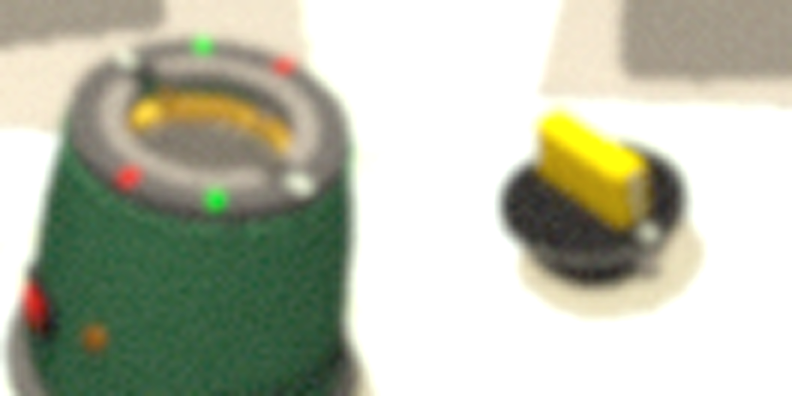

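The top crop shows the mill's marks: whites at (103,82) and (253,254), greens at (178,55) and (178,286), reds at (252,81) and (102,259). The lid's ticks are at (540,153) and (655,252). The scene crop shows the same marks, plus the top face of the grip bar. Next I'll fit both poses jointly.

```bash
cat > h.py <<'E'
import numpy as np,pickle
from scipy.optimize import least_squares
C={n:pickle.load(open(f"{n}0.pkl","rb")) for n in("scene","top")}
def proj(n,P):
    c=C[n];q=c["extrinsics"]@np.r_[P,1];s=q[:2]/q[2];s=s*(1+c["k1"]*s@s)
    return (c["intrinsics"]@np.r_[s,1])[:2]
def px(u,v,ox,oy,k=6): return np.array([ox+(u+.5)/k-.5,oy+(v+.5)/k-.5])
def fit(obs,x0,cams=("top","scene")):
    # obs: cam,pixel,(x,y,z) in object frame
    def r(p):
        c,s=np.cos(p[2]),np.sin(p[2]);o=[]
        for n,u,(x,y,z) in obs:
            if n in cams:o.append(proj(n,[p[0]+c*x-s*y,p[1]+s*x+c*y,z])-u)
        return np.concatenate(o)
    f=least_squares(r,x0,x_scale=[.01,.01,.1],loss='soft_l1');return f.x,r(f.x).reshape(-1,2)
E
python3 - <<'E'
from h import *
pol=lambda r,a,z:(r*np.cos(np.radians(a)),r*np.sin(np.radians(a)),z)
z=.135;m=[]
T=lambda u,v:px(u,v,235,205);S=lambda u,v:px(u,v,337,218)
L=lambda u,v:px(u-396,v,339,220);M=lambda u,v:px(u-396,v,225,220)
# mill +x -> upper-left slot
for cam,f,gs in(("top",T,[(178,55),(178,286),(252,81),(102,259)]),("scene",S,[(217,201),(203,46),(128,178),(286,67)])):
    for p,a in zip(gs,(-40,140,-80,100)): m.append((cam,f(*p),pol(.052,a,z)))
for cs in(("top","scene"),("top",),("scene",)):
    x,r=fit(m,[.6,.1,.8],cs);print("mill",x[:2],np.degrees(x[2]),"rms",np.sqrt((r**2).mean()),np.round(r,1).tolist())
l=[]
for p,q in zip([(541,173),(562,140),(663,220),(638,250)],[(.03,.009),(.03,-.009),(-.03,-.009),(-.03,.009)]): l.append(("top",L(*p),(*q,.067)))
l+=[("top",L(597.5,202.5),(0,0,.035)),("top",L(597,206),(0,0,.033))]
# scene: image up = toward base; lid +x is far/left in top => near (down,right) in scene
for p,q in zip([(647,165),(628,182),(540,118),(560,108)],[(.03,-.009),(.03,.009),(-.03,.009),(-.03,-.009)]): l.append(("scene",M(*p),(*q,.067)))
for cs in(("top","scene"),("top",),("scene",)):
    x,r=fit(l,[.57,-.1,.8],cs);print("lid",x[:2],np.degrees(x[2]),"rms",np.sqrt((r**2).mean()),np.round(r,1).tolist())
E
```

```text
mill [0.53108021 0.13038476] 39.14145091958234 rms 0.29937210948357024 [[-0.2, -0.2], [-0.3, -0.3], [-0.1, -0.3], [-0.2, -0.2], [-0.4, -0.5], [-0.2, -0.1], [0.1, -0.5], [-0.5, -0.2]]
mill [0.5304183  0.12976145] 39.23636213292218 rms 0.06830008683704503 [[-0.0, 0.1], [-0.1, -0.1], [0.1, -0.0], [0.0, 0.1]]
mill [0.53249546 0.13080964] 39.02360595986406 rms 0.18029564076488558 [[-0.2, -0.1], [0.1, 0.2], [0.3, -0.1], [-0.2, 0.1]]
lid [ 0.48050634 -0.16308423] 49.874405103469854 rms 2.3269502847820354 [[-0.5, -0.5], [-0.0, -0.0], [0.4, -0.1], [0.6, 0.0], [-0.3, 0.5], [-0.2, -0.0], [-4.7, 1.6], [3.6, -4.4], [3.0, -3.2], [-5.4, 1.4]]
lid [ 0.48045926 -0.16311674] 49.40148796782938 rms 0.33010289559424016 [[-0.5, -0.6], [0.1, -0.1], [0.4, 0.0], [0.5, 0.1], [-0.2, 0.5], [-0.2, 0.0]]
lid [ 0.483612   -0.16036798] 66.51446349188245 rms 3.9048083661450814 [[-0.9, 1.0], [5.7, -5.6], [1.0, -1.2], [-6.0, 4.1]]
```

```bash
python3 - <<'E'
from h import *
L=lambda u,v:px(u-396,v,339,220);M=lambda u,v:px(u-396,v,225,220)
l=[]
for p,q in zip([(541,173),(562,140),(663,220),(638,250)],[(.03,.009),(.03,-.009),(-.03,-.009),(-.03,.009)]): l.append(("top",L(*p),(*q,.067)))
l+=[("top",L(597.5,202.5),(0,0,.035)),("top",L(597,206),(0,0,.033)),("top",L(540,153),(.038,0,.035)),("top",L(655,252),(-.038,0,.035))]
for p,q in zip([(647,165),(628,182),(540,118),(560,108)],[(.03,.009),(.03,-.009),(-.03,-.009),(-.03,.009)]): l.append(("scene",M(*p),(*q,.067)))
l.append(("scene",M(648,233),(.038,0,.035)))
for cs in(("top","scene"),("top",),("scene",)):
    x,r=fit(l,[.48,-.16,.87],cs);print("lid",x[:2],np.degrees(x[2]),"rms",np.sqrt((r**2).mean()),np.round(r,1).tolist())
E
```

```text
lid [ 0.48146936 -0.16261687] 48.15083647763225 rms 0.7632231433912537 [[-0.6, -1.2], [0.1, -0.6], [0.1, -0.1], [0.1, -0.1], [-0.4, 0.1], [-0.4, -0.3], [-1.3, -0.2], [0.5, 0.5], [0.3, -1.1], [-1.7, -0.9], [-1.8, -0.2], [0.1, -1.4], [0.2, -0.1]]
lid [ 0.48084291 -0.16320026] 48.426690889307196 rms 0.4886978452555288 [[-0.4, -0.9], [0.2, -0.3], [0.3, 0.1], [0.4, 0.1], [-0.2, 0.4], [-0.2, -0.1], [-1.1, 0.1], [0.7, 0.7]]
lid [ 0.48445306 -0.16100872] 47.859786867262514 rms 0.7859144682616318 [[0.8, -0.3], [-1.3, -0.2], [-1.3, 0.5], [0.6, -0.7], [0.6, 0.7]]
```

```bash
cat > g.py <<'E'
import sys,numpy as np
from rig import read_state
from scipy.spatial.transform import Rotation as R
def go(x,y,z,yaw):
    s=read_state();T=s["tcp_rot"];p=s["position"]
    a=np.radians(yaw);G=np.array([[np.cos(a),np.sin(a),0],[np.sin(a),-np.cos(a),0],[0,0,-1]])
    print("t",s["time_s"],"p",p.round(4),"yaw",np.degrees(np.arctan2(T[1,0],T[0,0])).round(2),"F",s["force"].round(2),"M",s["moment"].round(3),"open",round(s["opening"],3),"gf",s["grasp_force"])
    print("row",(np.degrees(R.from_matrix(T.T@G).as_rotvec())/5).round(3),(T.T@(np.array([x,y,z])-p)/.03).round(3))
if __name__=="__main__": go(*map(float,sys.argv[1:]))
E
python3 g.py .4815 -.1625 .16 49
```

```text
t 0.1 p [ 0.1744 -0.5995  0.2404] yaw 16.2 F [0.12 0.46 0.74] M [ 0.005 -0.004  0.036] open 1.0 gf 0.0
row [-0.02  -0.01  -6.559] [ 13.895 -11.128   2.705]
```

>>> {"op": "send_rows", "data": {
  "commands": [
    [0, 0, -6.56, 13.9, -11.13, 2, 1],
    [0, 0, -6.56, 13.9, -11.13, 2, 1],
    [0, 0, -6.56, 13.9, -11.13, 2, 1],
    [0, 0, -6.56, 13.9, -11.13, 2, 1],
    [0, 0, -6.56, 13.9, -11.13, 2.7, 1],
    [0, 0, -6.56, 13.9, -11.13, 2.7, 1],
    [0, 0, -6.56, 13.9, -11.13, 2.7, 1],
    [0, 0, -6.56, 13.9, -11.13, 2.7, 1],
    [0, 0, -6.56, 13.9, -11.13, 2.7, 1],
    [0, 0, -6.56, 13.9, -11.13, 2.7, 1],
    [0, 0, -6.56, 13.9, -11.13, 2.7, 1],
    [0, 0, -6.56, 13.9, -11.13, 2.7, 1],
    [0, 0, -6.56, 13.9, -11.13, 2.7, 1],
    [0, 0, -6.56, 13.9, -11.13, 2.7, 1],
    [0, 0, -6.56, 13.9, -11.13, 2.7, 1],
    [0, 0, -6.56, 13.9, -11.13, 2.7, 1],
    [0, 0, -6.56, 13.9, -11.13, 2.7, 1]
  ]
}}

```text
time_s: 1.52
position: [0.4812, -0.1642, 0.1603]
tcp_rot: [[0.657, 0.754, -0.0], [0.754, -0.657, -0.0], [-0.0, 0.0, -1.0]]
force: [-0.1, 0.2, 0.1]
opening: 0.999
grasp_force: 0.0
```

```bash
python3 g.py .4815 -.1625 .0575 49
```

```text
t 1.5167 p [ 0.4812 -0.1642  0.1603] yaw 48.92 F [-0.13  0.22  0.13] M [-0.052 -0.04   0.016] open 0.999 gf 0.0
row [ 0.001  0.004 -0.016] [ 0.049 -0.031  3.427]
```

>>> {"op": "send_rows", "data": {
  "commands": [
    [0, 0, 0, 0.05, -0.03, 1.2, 1],
    [0, 0, 0, 0.05, -0.03, 2.2, 1],
    [0, 0, 0, 0.05, -0.03, 3.0, 1],
    [0, 0, 0, 0.05, -0.03, 3.43, 1],
    [0, 0, 0, 0.05, -0.03, 3.43, 1],
    [0, 0, 0, 0.05, -0.03, 3.43, 0.6],
    [0, 0, 0, 0.05, -0.03, 3.43, 0.4],
    [0, 0, 0, 0.05, -0.03, 3.43, 0.3],
    [0, 0, 0, 0.05, -0.03, 3.43, 0],
    [0, 0, 0, 0.05, -0.03, 3.43, 0],
    [0, 0, 0, 0.05, -0.03, 3.43, 0],
    [0, 0, 0, 0.05, -0.03, 3.43, 0],
    [0, 0, 0, 0.05, -0.03, 3.43, 0],
    [0, 0, 0, 0.05, -0.03, 3.43, 0]
  ]
}}

```text
time_s: 2.68
position: [0.4821, -0.1613, 0.0574]
tcp_rot: [[0.656, 0.755, 0.0], [0.755, -0.656, -0.0], [0.0, 0.0, -1.0]]
force: [0.2, 0.1, 0.3]
opening: 0.404
grasp_force: 0.0
```

```bash
python3 g.py .4815 -.1625 .24 49
```

```text
t 2.6833 p [ 0.4821 -0.1613  0.0574] yaw 49.01 F [0.24 0.08 0.29] M [-0.013 -0.056  0.005] open 0.404 gf 0.0
row [ 0.002 -0.001  0.003] [-0.042  0.012 -6.085]
```

Still closing.

>>> {"op": "send_rows", "data": {
  "commands": [
    [0, 0, 0, 0, 0, 0, 0],
    [0, 0, 0, 0, 0, 0, 0],
    [0, 0, 0, 0, 0, 0, 0],
    [0, 0, 0, 0, 0, 0, 0],
    [0, 0, 0, 0, 0, 0, 0],
    [0, 0, 0, 0, 0, 0, 0],
    [0, 0, 0, 0, 0, 0, 0],
    [0, 0, 0, 0, 0, 0, 0]
  ]
}}

```text
time_s: 3.35
position: [0.4819, -0.1614, 0.0573]
tcp_rot: [[0.656, 0.755, -0.0], [0.755, -0.656, 0.0], [-0.0, -0.0, -1.0]]
force: [0.4, 0.4, -1.8]
opening: 0.205
grasp_force: 29.9
```

```bash
python3 g.py .4815 -.1625 .27 49
```

```text
t 3.35 p [ 0.4819 -0.1614  0.0573] yaw 49.01 F [ 0.41  0.41 -1.79] M [-0.047 -0.06  -0.029] open 0.205 gf 29.936314418446273
row [-0.003  0.001  0.001] [-0.038  0.013 -7.091]
```

>>> {"op": "send_rows", "data": {
  "commands": [
    [0, 0, 0, 0, 0, -0.8, 0],
    [0, 0, 0, 0, 0, -1.8, 0],
    [0, 0, 0, 0, 0, -2.8, 0],
    [0, 0, 0, 0, 0, -3.8, 0],
    [0, 0, 0, 0, 0, -4.8, 0],
    [0, 0, 0, 0, 0, -5.6, 0],
    [0, 0, 0, 0, 0, -6.2, 0],
    [0, 0, 0, 0, 0, -6.4, 0],
    [0, 0, 0, 0, 0, -6.4, 0],
    [0, 0, 0, 0, 0, -6.4, 0]
  ]
}}

```text
time_s: 4.18
position: [0.4814, -0.1611, 0.2486]
tcp_rot: [[0.656, 0.755, -0.001], [0.755, -0.656, 0.001], [-0.0, -0.001, -1.0]]
force: [-0.5, 1.0, -1.6]
opening: 0.204
grasp_force: 29.9
```

```bash
python3 g.py .531 .1303 .25 39.1
```

```text
t 4.1833 p [ 0.4814 -0.1611  0.2486] yaw 49.0 F [-0.5   0.96 -1.63] M [-0.033 -0.039  0.065] open 0.204 gf 29.93624352151528
row [-0.014  0.004  1.98 ] [ 8.416 -5.125 -0.042]
```

>>> {"op": "send_rows", "data": {
  "commands": [
    [0, 0, 0.2, 0.8, -0.5, 0, 0],
    [0, 0, 0.4, 1.7, -1.0, 0, 0],
    [0, 0, 0.6, 2.6, -1.6, 0, 0],
    [0, 0, 0.8, 3.5, -2.1, 0, 0],
    [0, 0, 1.0, 4.4, -2.7, 0, 0],
    [0, 0, 1.2, 5.3, -3.2, 0, 0],
    [0, 0, 1.4, 6.2, -3.8, 0, 0],
    [0, 0, 1.6, 7.1, -4.3, 0, 0],
    [0, 0, 1.8, 7.8, -4.75, 0, 0],
    [0, 0, 1.98, 8.2, -5.0, 0, 0],
    [0, 0, 1.98, 8.42, -5.12, 0, 0],
    [0, 0, 1.98, 8.42, -5.12, 0, 0],
    [0, 0, 1.98, 8.42, -5.12, 0, 0],
    [0, 0, 1.98, 8.42, -5.12, 0, 0]
  ]
}}

```text
time_s: 5.35
position: [0.5313, 0.129, 0.2485]
tcp_rot: [[0.776, 0.63, -0.002], [0.63, -0.776, -0.001], [-0.002, -0.001, -1.0]]
force: [-0.2, 0.2, -2.2]
opening: 0.201
grasp_force: 29.9
```

```bash
python3 g.py .531 .1303 .1635 39.1; python3 - <<'E'
from rig import optics
import cv2,pickle,numpy as np
f=lambda im,x,y,w,h,k:cv2.convertScaleAbs(cv2.resize(im[y:y+h,x:x+w],None,fx=k,fy=k,interpolation=cv2.INTER_CUBIC),alpha=1.4,beta=10)
a=[]
c=optics.capture("scene");cv2.imwrite("pics/scene2.png",c["image"]);a.append(f(c["image"],320,165,100,110,5))
cv2.imwrite("pics/s2.png",a[0])
E
```

```text
t 5.35 p [0.5313 0.129  0.2485] yaw 39.06 F [-0.21  0.19 -2.19] M [-0.025 -0.005 -0.025] open 0.201 gf 29.936168510466814
row [-0.008  0.021 -0.007] [ 0.025 -0.039  2.834]
```

View pics/s2.png

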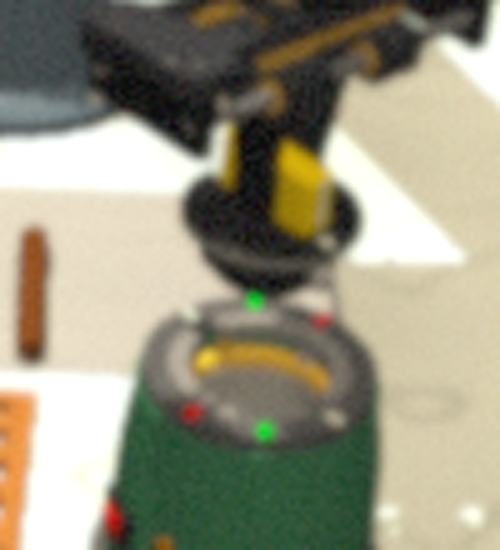

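The crop shows the lid hanging above the mill: rim edges at u=183 and u=360, near tick at (327,242). I'll compare that with the rim and tick positions predicted from the TCP.

```bash
python3 - <<'E'
from h import *
z0=.2485-.0573
a=np.linspace(0,2*np.pi,181)
for dx,dy in((0,0),(.003,0),(0,.003)):
    x,y=.5313+dx,.129+dy
    f=lambda P:(proj("scene",P)-[320,165]+.5)*5-.5
    e=[np.array([f([x+.043*np.cos(t),y+.043*np.sin(t),z0+z]) for t in a]) for z in(.028,.035)]
    E=np.vstack(e);th=np.radians(39.06)
    print(dx,dy,"l/r",E[:,0].min(),E[:,0].max(),"bottom",E[:,1].max(),"top",E[:,1].min(),"tick",f([x+.038*np.cos(th),y+.038*np.sin(th),z0+.035]))
E
```

```text
0 0 l/r 180.75641282678913 367.5600231803919 bottom 272.59066656460925 top 158.72884499321682 tick [331.76838081 244.85740073]
0.003 0 l/r 180.9934961871228 368.23394591465285 bottom 276.37251805356993 top 162.0283280082084 tick [332.37067668 248.55108646]
0 0.003 l/r 187.16936751252473 374.05160291144097 bottom 272.8332914412109 top 158.95089877563845 tick [338.38302013 245.0968209 ]
```

```bash
python3 - <<'E'
from rig import optics
import cv2,numpy as np
f=lambda im,x,y,w,h,k:cv2.convertScaleAbs(cv2.resize(im[y:y+h,x:x+w],None,fx=k,fy=k,interpolation=cv2.INTER_CUBIC),alpha=1.5,beta=15)
s=cv2.imread("pics/scene2.png");c=optics.capture("top");cv2.imwrite("pics/top2.png",c["image"])
cv2.imwrite("pics/c3.png",np.hstack([f(s,352,188,45,60,9),f(c["image"],237,205,43,60,9)]))
E
```

```text
(no output)
```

View pics/c3.png

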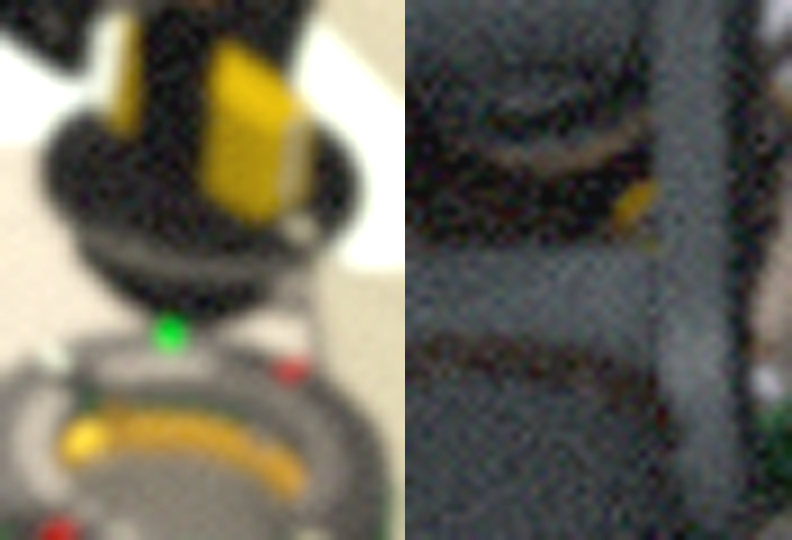

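The left half (scene view) shows rim edges at u=42 and u=362, the tick at (300,229), the bottom corner of the bar's near end at about (258,222), and mark dots at (170,333) and (292,371). The right half (top view) is mostly blocked by the gripper. I'll estimate the lid's offset relative to the marks in this same picture.

```bash
python3 - <<'E'
from h import *
from scipy.optimize import least_squares
z0=.2485-.0573;th=np.radians(39.06);a=np.linspace(0,2*np.pi,181)
P2=lambda u,v:px(u,v,352,188,9)
Rz=lambda x,y:np.array([np.cos(th)*x-np.sin(th)*y,np.sin(th)*x+np.cos(th)*y])
L=lambda p,q:np.r_[p+Rz(q[0],q[1]),z0+q[2]]
def res(p):
    e=np.array([proj("scene",L(p,(.043*np.cos(t),.043*np.sin(t),.033))) for t in a])
    return np.r_[e[:,0].min()-P2(42,0)[0],e[:,0].max()-P2(362,0)[0],
      proj("scene",L(p,(.038,0,.035)))-P2(300,229),proj("scene",L(p,(.03,-.009,.035)))-P2(258,222)]
s=least_squares(res,[.53,.13],x_scale=.01)
print("lid(scene)",s.x,"res",res(s.x).round(2),"tool off mm",(Rz(1,0)@(s.x-[.5313,.129])*1e3),(Rz(0,1)@(s.x-[.5313,.129])*1e3))
pol=lambda r,d,z:(r*np.cos(np.radians(d)),r*np.sin(np.radians(d)),z)
Q=lambda u,v:px(u,v,320,165,5)
m=[("scene",Q(256,299),pol(.052,140,.135)),("scene",Q(266,431),pol(.052,-40,.135)),("scene",Q(322,320),pol(.052,100,.135)),("scene",Q(192,412),pol(.052,-80,.135)),
("scene",P2(170,333),pol(.052,140,.135)),("scene",P2(292,371),pol(.052,100,.135))]
x,r=fit(m,[.53,.13,.68],("scene",));print("mill(scene)",x[:2],np.degrees(x[2]),r.round(1).tolist())
E
```

```text
lid(scene) [0.52791816 0.12788529] res [-0.84  0.59  0.44 -0.27 -0.2   0.18] tool off mm -3.3283704980333986 1.2654497352439924
mill(scene) [0.53088126 0.13097667] 39.00145419201928 [[-0.3, 0.7], [-0.2, -0.2], [0.1, -0.1], [0.3, -0.3], [0.1, 0.5], [0.1, -0.3]]
```

```bash
python3 g.py .5331 .1317 .195 39.1
```

```text
t 5.45 p [0.5316 0.1288 0.249 ] yaw 39.02 F [ 0.73 -0.01 -1.68] M [-0.033 -0.017  0.045] open 0.205 gf 29.935958089772612
row [-0.003  0.01  -0.016] [ 0.101 -0.043  1.801]
```

>>> {"op": "send_rows", "data": {
  "commands": [
    [0, 0, 0, 0.1, -0.04, 0.6, 0],
    [0, 0, 0, 0.1, -0.04, 1.2, 0],
    [0, 0, 0, 0.1, -0.04, 1.6, 0],
    [0, 0, 0, 0.1, -0.04, 1.8, 0],
    [0, 0, 0, 0.1, -0.04, 1.8, 0],
    [0, 0, 0, 0.1, -0.04, 1.8, 0]
  ]
}}

```text
time_s: 5.95
position: [0.5336, 0.1323, 0.1955]
tcp_rot: [[0.777, 0.63, 0.0], [0.63, -0.777, -0.0], [0.0, 0.0, -1.0]]
force: [0.4, 0.2, -1.1]
opening: 0.207
grasp_force: 29.9
```

```bash
python3 g.py .5331 .1317 .1645 39.1
```

```text
t 5.95 p [0.5336 0.1323 0.1955] yaw 39.05 F [ 0.43  0.21 -1.07] M [-0.041 -0.005 -0.022] open 0.207 gf 29.9362030508928
row [ 0.001 -0.001 -0.009] [-0.025  0.004  1.035]
```

Now I'll lower slowly to just past the level where the lugs could catch.

>>> {"op": "send_rows", "data": {
  "commands": [
    [0, 0, 0, 0, 0, 0.1, 0],
    [0, 0, 0, 0, 0, 0.2, 0],
    [0, 0, 0, 0, 0, 0.3, 0],
    [0, 0, 0, 0, 0, 0.4, 0],
    [0, 0, 0, 0, 0, 0.48, 0],
    [0, 0, 0, 0, 0, 0.55, 0],
    [0, 0, 0, 0, 0, 0.55, 0],
    [0, 0, 0, 0, 0, 0.55, 0]
  ]
}}

```text
time_s: 6.62
position: [0.5333, 0.1328, 0.1787]
tcp_rot: [[0.776, 0.631, -0.0], [0.631, -0.776, -0.0], [-0.0, -0.0, -1.0]]
force: [-0.2, 0.5, -1.3]
opening: 0.204
grasp_force: 29.9
```

```bash
python3 g.py .5331 .1317 .1643 39.1
```

```text
t 6.6167 p [0.5333 0.1328 0.1787] yaw 39.11 F [-0.24  0.53 -1.27] M [ 0.019 -0.087 -0.006] open 0.204 gf 29.936163146048784
row [-0.003  0.003  0.002] [-0.028  0.026  0.479]
```

There's no force below the catch height, so the lugs are in the slots. I'll continue down to the seat.

>>> {"op": "send_rows", "data": {
  "commands": [
    [0, 0, 0, 0, 0, 0.1, 0],
    [0, 0, 0, 0, 0, 0.2, 0],
    [0, 0, 0, 0, 0, 0.3, 0],
    [0, 0, 0, 0, 0, 0.4, 0],
    [0, 0, 0, 0, 0, 0.46, 0],
    [0, 0, 0, 0, 0, 0.5, 0],
    [0, 0, 0, 0, 0, 0.5, 0],
    [0, 0, 0, 0, 0, 0.5, 0]
  ]
}}

```text
time_s: 7.28
position: [0.5331, 0.1329, 0.1642]
tcp_rot: [[0.776, 0.631, -0.0], [0.631, -0.776, -0.0], [-0.0, -0.0, -1.0]]
force: [-1.8, 0.5, 3.4]
opening: 0.201
grasp_force: 29.9
```

```bash
python3 g.py .5331 .1317 .1643 -0.9
```

```text
t 7.2833 p [0.5331 0.1329 0.1642] yaw 39.11 F [-1.76  0.5   3.42] M [-0.13   0.261 -0.056] open 0.201 gf 29.940302367322147
row [-1.000e-03  3.000e-03  8.002e+00] [-0.025  0.03  -0.002]
```

It's seated at z 0.164 with about 5 N down. Now I'll turn clockwise by 8 units, easing the centre shift in as it turns.

>>> {"op": "send_rows", "data": {
  "commands": [
    [0, 0, 0, 0, 0, 0, 0],
    [0, 0, 0.3, 0, 0, 0, 0],
    [0, 0, 0.8, 0, 0.005, 0, 0],
    [0, 0, 1.4, 0, 0.01, 0, 0],
    [0, 0, 2.0, 0, 0.015, 0, 0],
    [0, 0, 2.6, 0, 0.015, 0, 0],
    [0, 0, 3.2, 0, 0.02, 0, 0],
    [0, 0, 3.8, 0, 0.025, 0, 0],
    [0, 0, 4.4, -0.005, 0.03, 0, 0],
    [0, 0, 5.0, -0.01, 0.03, 0, 0],
    [0, 0, 5.6, -0.01, 0.035, 0, 0],
    [0, 0, 6.2, -0.015, 0.04, 0, 0],
    [0, 0, 6.8, -0.015, 0.045, 0, 0],
    [0, 0, 7.3, -0.02, 0.05, 0, 0],
    [0, 0, 7.7, -0.02, 0.05, 0, 0],
    [0, 0, 8.0, -0.02, 0.05, 0, 0],
    [0, 0, 8.0, -0.02, 0.05, 0, 0],
    [0, 0, 8.0, -0.02, 0.05, 0, 0],
    [0, 0, 8.0, -0.02, 0.05, 0, 0],
    [0, 0, 8.0, -0.02, 0.05, 0, 0]
  ]
}}

```text
time_s: 8.95
position: [0.535, 0.1312, 0.1642]
tcp_rot: [[1.0, -0.015, 0.003], [-0.015, -1.0, -0.0], [0.003, 0.0, -1.0]]
force: [1.7, -0.6, 2.4]
opening: 0.206
grasp_force: 29.9
```

```bash
python3 g.py .5336 .1313 .1643 -0.9; python3 - <<'E'
from rig import optics
import cv2
c=optics.capture("scene");im=c["image"][185:285,325:415]
cv2.imwrite("pics/s4.png",cv2.convertScaleAbs(cv2.resize(im,None,fx=6,fy=6,interpolation=cv2.INTER_CUBIC),alpha=1.5,beta=10))
E
```

```text
t 8.95 p [0.535  0.1312 0.1642] yaw -0.88 F [ 1.74 -0.59  2.44] M [-0.162 -0.279  0.129] open 0.206 gf 29.94810603093356
row [ 0.    -0.03   0.005] [-0.046 -0.004 -0.003]
```

View pics/s4.png

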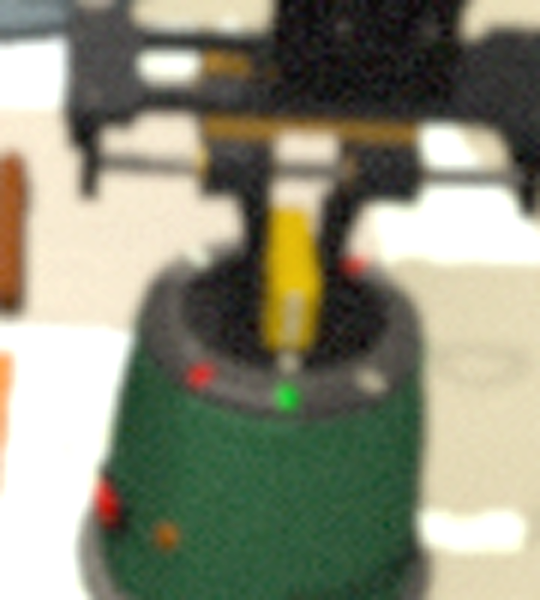

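The lid sits flush in the collar, and its tick at (290,362) lines up with the green mark at (287,398). The measured moment of about 0.13 N m suits the spring's resistance. I'll hold briefly, then hand in.

>>> {"op": "send_rows", "data": {
  "commands": [
    [0, 0, 0, 0, 0, 0, 0],
    [0, 0, 0, 0, 0, 0, 0],
    [0, 0, 0, 0, 0, 0, 0],
    [0, 0, 0, 0, 0, 0, 0],
    [0, 0, 0, 0, 0, 0, 0],
    [0, 0, 0, 0, 0, 0, 0],
    [0, 0, 0, 0, 0, 0, 0],
    [0, 0, 0, 0, 0, 0, 0],
    [0, 0, 0, 0, 0, 0, 0],
    [0, 0, 0, 0, 0, 0, 0]
  ]
}}

```text
time_s: 9.83
position: [0.5349, 0.1312, 0.1642]
tcp_rot: [[1.0, -0.016, 0.002], [-0.016, -1.0, -0.0], [0.002, 0.0, -1.0]]
force: [4.9, -0.5, 4.3]
opening: 0.205
grasp_force: 30.0
```

```bash
python3 g.py .5336 .1313 .1643 -0.9; python3 -c "
from rig import bot;print(bot.hand_in())"
```

```text
t 9.8333 p [0.5349 0.1312 0.1642] yaw -0.89 F [ 4.92 -0.54  4.3 ] M [-0.28  -0.83   0.175] open 0.205 gf 29.957375843077898
row [ 0.001 -0.028  0.002] [-0.042 -0.003 -0.003]
the job is handed in; nothing more can be done
None
```

I handed the job in with the lid fully home, its grip at the green pulse marks and still held by the gripper at about 30 N, after 9.8 s of the 42 s; the hand-in returned no verdict.

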